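# Weigh the bottle at the back of the shaker

## Task

The bottle with the green dot, at the back of the shaker lane, is due for weighing. The lane only opens to the front and its hold-downs keep the bottles from being lifted, so slide the two bottles before it out and stand both on the blue-grey mat, then take out the green-dot bottle and stand it upright in the middle of the balance pan. Finally slide the other two back into the shaker, each onto the circle it stood on at the start, and leave the glass flask behind the balance and the timer where they are.

Things in the scene. Friction and masses are not known exactly. Their poses are not given: they have to be found in the camera images.
- bottle_blue_mid (a point): Amber bottle, blue and white label, black screw cap with a blue dot on top; 62 mm diameter, 145 mm tall, about 0.25 kg. The cap (37 mm diameter) is the top 24 mm; take its upper 15 mm from above (lower down the shoulder is wider). The point is the bottle's centre, 72.5 mm above its foot; z up. At the start on the front or the middle circle of the shaker lane.
- bottle_yellow_mid (a point): Amber bottle, orange and white label, black screw cap with a yellow dot on top; 62 mm diameter, 145 mm tall, about 0.25 kg. The cap (37 mm diameter) is the top 24 mm; take its upper 15 mm from above (lower down the shoulder is wider). The point is the bottle's centre, 72.5 mm above its foot; z up. At the start on the front or the middle circle of the shaker lane.
- bottle_green_mid (a point): Amber bottle, blue and white label, black screw cap with a green dot on top; 62 mm diameter, 145 mm tall, about 0.25 kg. The cap (37 mm diameter) is the top 24 mm; take its upper 15 mm from above (lower down the shoulder is wider). The point is the bottle's centre, 72.5 mm above its foot; z up. At the start on the rear circle of the shaker lane.
- shaker: Small white bench shaker with one bottle lane on its plate; fixed, in the steel tray. Origin at bench level; x runs along the lane to its closed rear end, y across, z up. The lane floor is 64 mm up. Three white circles on it, where bottles stand, are centred at x = -16 (front), 54 (middle) and 124 mm (rear), y = 0. Aluminium guides, 70 mm apart, 14 to 36 mm above the floor, line the lane.
- rear_circle (a point): Centre of the rear white circle, on the lane floor; axes as the shaker. Along the lane, from 44 mm behind the bay's centre to the rear end, two steel hold-down strips, 57 mm apart, lie 109 to 112 mm (nuts to 116 mm) above the floor, over the bottles' shoulders: they allow about 10 mm of lift and 4 mm to each side, but no lifting out. The caps stand free above them.
- bay (a point): Centre of the open loading bay at the lane's mouth, on the floor (x = -90 mm in the shaker frame); axes as the shaker. A bottle centred here can be lifted out or set down from above, then slid along x, upright. The plate ends 38 mm before this point. The guides start 14 mm behind it, 88 mm apart, and narrow to 70 mm apart 44 mm behind it, where the hold-downs also start.
- mat_top (a point): Blue-grey silicone mat, fixed, 160 x 104 mm and 4 mm thick, lying in the steel tray beside the shaker (on either side). The point is the centre of its upper face, x along the long side, z up. Two bottles stand on it one behind the other, for instance 42 mm before and behind its centre.
- pan (a point): Weighing pan of the small white balance: round steel disc, 102 mm in diameter, fixed. The point is the centre of its upper face, 50 mm above the bench; z up, x away from the balance's display.
- flask_mid (a point): Conical glass flask standing behind the balance, a bystander: 84 mm wide, 141 mm tall. The point is on its axis 70 mm above its foot.
- timer: Flat lab timer lying on the bench, a bystander: 70 x 64 x 16 mm. Origin at the centre of its underside.

How it is judged:
On the way, in this order (a step that is already met when the one before it is completed fails the run):
1. the blue-dot and the yellow-dot bottle both stand upright and released on the mat, the green-dot bottle still in the shaker (x of bottle_blue_mid in the frame of mat_top between -0.07 and 0.07 m and y of bottle_blue_mid in the frame of mat_top between -0.042 and 0.042 m and z of bottle_blue_mid in the frame of mat_top between 0.065 and 0.08 m and angle between each of bottle_blue_mid, bottle_yellow_mid's own z axis and vertical below 0.1 rad and contact force between the fingers and bottle_blue below 0.2 N and linear speed of each of bottle_blue, bottle_yellow below 0.02 m/s and x of bottle_yellow_mid in the frame of mat_top between -0.07 and 0.07 m and y of bottle_yellow_mid in the frame of mat_top between -0.042 and 0.042 m and z of bottle_yellow_mid in the frame of mat_top between 0.065 and 0.08 m and contact force between the fingers and bottle_yellow below 0.2 N and distance of bottle_green_mid from where it was at the start of the episode below 0.03 m), for 0.2 s.
2. the green-dot bottle stands upright and released in the middle of the pan, the other two still on the mat (horizontal distance between bottle_green_mid and pan below 0.015 m and z of bottle_green_mid in the frame of pan between 0.065 and 0.08 m and angle between each of bottle_green_mid, bottle_blue_mid, bottle_yellow_mid's own z axis and vertical below 0.1 rad and contact force between the fingers and bottle_green below 0.2 N and linear speed of each of bottle_green, bottle_blue, bottle_yellow below 0.02 m/s and x of bottle_blue_mid in the frame of mat_top between -0.07 and 0.07 m and y of bottle_blue_mid in the frame of mat_top between -0.042 and 0.042 m and z of bottle_blue_mid in the frame of mat_top between 0.065 and 0.08 m and contact force between the fingers and bottle_blue below 0.2 N and x of bottle_yellow_mid in the frame of mat_top between -0.07 and 0.07 m and y of bottle_yellow_mid in the frame of mat_top between -0.042 and 0.042 m and z of bottle_yellow_mid in the frame of mat_top between 0.065 and 0.08 m and contact force between the fingers and bottle_yellow below 0.2 N), for 0.2 s.
At the end, for the whole second after the job is handed in: The green-dot bottle stands upright at rest on the balance pan, its axis within 15 mm of the pan's centre, and the blue-dot and yellow-dot bottles stand upright at rest in the shaker, each within 15 mm of where it stood at the start; nothing is held (horizontal distance between bottle_green_mid and pan below 0.015 m and z of bottle_green_mid in the frame of pan between 0.065 and 0.08 m and angle between each of bottle_green_mid, bottle_blue_mid, bottle_yellow_mid's own z axis and vertical below 0.1 rad and contact force between the fingers and bottle_green below 0.2 N and linear speed of each of bottle_green, bottle_blue, bottle_yellow below 0.02 m/s and distance of each of bottle_blue_mid, bottle_yellow_mid from where it was at the start of the episode below 0.015 m and contact force between the fingers and bottle_blue below 0.2 N and contact force between the fingers and bottle_yellow below 0.2 N); the robot touches nothing.
It fails at once if a bottle is tipped by more than 30 degrees (angle between any of bottle_blue_mid, bottle_yellow_mid, bottle_green_mid's own z axis and vertical above 0.52 rad).
It fails at once if the glass flask or the timer is shifted by more than 15 mm (distance of any of flask_mid, timer from where it was at the start of the episode above 0.015 m).
It also fails if it takes over 106 s, if anything falls off the work surface, if the arm or the gripper's body presses on something with over 40 N, if the wrist force passes 120 N, or if a joint passes its speed limit or range.

## Robot

A 6-joint arm with a two-finger parallel gripper is mounted at the origin on a cart in front of the work surface, level with it; the furniture and walls round the work are solid. World frame = base frame: x ahead of the robot, y to its left, z up, the work surface at z = 0. Lengths are in m, angles in rad, forces in N, time in s.
With the tool pointing down it reaches from about 0.325 to 0.775 m from the base axis. Payload 5.5 kg.
Tool frame: the origin (TCP) lies between the finger pads; the fingertips stand 8 mm ahead of it and the grasp point (between the pads) lies 11 mm behind it (tcp_to_tips is the distance from the TCP to the fingertips, in m); z points along the fingers, y is the direction in which the jaws open and shut (so a half turn about z gives the same grasp; the last joint's range is limited). The gripper opens to 88 mm and grips with 3 to 60 N. Pads are 20 mm wide; open, the fingers measure 115 mm over their backs; the gripper's body (75 mm by 178 mm) begins 61 mm behind the grasp point.
Start: joints at [1.147, 0.091, 1.231, -0, 1.82, -0.057], TCP at [0.215, 0.56, 0.231] pointing down, gripper open.
Joint ranges: [-2.87, 2.87], [-0.86, 2.18], [0.17, 2.46], [-1.51, 4.65], [0.06, 2.69], [-2.65, 2.65]. Speed limits (rad/s): [2.57, 2.57, 3.01, 3.14, 3.14, 3.14].

## Interface

Orientations are given as a unit quaternion [w, x, y, z].
In Python, from bench import * gives the robot as it stands. Calls block until the motion is done:
- move_to(position, orientation): joint-space move of the TCP to a pose.
- move_l(position, speed=0.15, orientation=None): straight line of the TCP; orientation=None keeps the orientation; speed is the mean speed in m/s.
- movej(angles): joint-space move.
- gripper_open() and close(): open the fingers fully, or close them until they stop; the grip force is fixed at half the most.
- hold(seconds).
- inverse_kinematics(position, orientation): joint angles nearest the present ones, or None.
- state(): the state.
- get_image(name): name is "scene" or "side" or "wrist"; returns a dict with "frame" (420x560x3 uint8, blue, green, red), "depth" (420x560 float32, m along the optical axis (not along the pixel's ray), 0 where there is no reading), "camera_matrix" (3x3 intrinsics, pixels), "k1" (the pictures are not rectified: a ray, as slopes to the right and down, at radius r is drawn at 1 + k1 r^2 times it, then the intrinsics apply), "view" (4x4, takes a point from world to camera coordinates). Camera axes: x right, y up, looking along -z (the intrinsics and any distortion apply to the point x, -y, -z); pixel columns grow to the right and rows downward; lengths in m; the calibration is good to about 2 mm. A picture is of the moment at which its call begins.
A pose or a line that the arm cannot do raises IKError and nothing moves.
- job_done(): hands the job in, once; it reports no verdict.
The state is a dict: "time": time; "joint_pos": joint angles; "dq": joint speeds; "joint_torque": joint torques, N m; "ee_pos": TCP position; "ee_rot": TCP orientation; "ft_force": force on the tool from outside, world axes, zero at the start; "moment": the same for the moment, N m; "finger_gap": finger opening in m.
Only numpy, scipy, OpenCV 4.12 (cv2) and the standard library are available. Lean on these libraries where they do the work, as an engineer would, in place of code of your own. Each camera call takes 0.05 s, during which the arm holds its last target. There are 200 camera calls.

## Working session

There is one attempt and no reset: what is moved stays moved. The work goes in short steps, each a Python script; the robot and the scene stay as the last script left them, time stands still between calls to the robot, and variables do not carry over. Pictures are saved under pics/ and viewed, about 12 in all and at most 16, crops included, and the job is handed in when it is done.

```bash
ls; mkdir -p pics; cat > h.py <<'E'
from bench import *
import numpy as np, cv2
def shot(n,save=None):
    d=get_image(n)
    if save: cv2.imwrite('pics/'+save+'.png',d['frame'])
    return d
def ray(d,u,v):
    K=np.array(d['camera_matrix']);V=np.array(d['view']);k=d['k1']
    p=np.array([(u-K[0,2])/K[0,0],(v-K[1,2])/K[1,1]]);q=p.copy()
    for _ in range(20): q=p/(1+k*(q@q))
    R=V[:3,:3];t=V[:3,3]
    return -R.T@t, R.T@np.array([q[0],-q[1],-1.0])   # origin, dir with unit depth
def onz(d,u,v,z):
    o,r=ray(d,u,v); return o+r*(z-o[2])/r[2]
def ondepth(d,u,v):
    o,r=ray(d,u,v); return o+r*float(d['depth'][int(v),int(u)])
E
python3 - <<'E'
from h import *
print(state())
for n in('scene','side','wrist'):
    d=shot(n,n+'0'); o,r=ray(d,280,210); print(n,o,r,d['k1'],d['camera_matrix'])
    np.save('pics/'+n+'0.npy',d,allow_pickle=True)
E
```

```text
pics
{'time': 0.0, 'joint_pos': array([ 1.14731495e+00,  9.18396003e-02,  1.23189158e+00, -1.70635008e-05,
        1.81981935e+00, -5.67276615e-02]), 'dq': array([ 0.00070453,  0.00062665, -0.00072341, -0.00106399,  0.00027502,
        0.00025022]), 'joint_torque': array([-1.06959393e-03, -4.46477330e+01, -4.06430876e+01,  6.95336424e-02,
        2.97610718e-02, -1.26037862e-04]), 'ee_pos': array([0.21505353, 0.55982061, 0.2295152 ]), 'ee_rot': array([-2.24762432e-04,  1.82352817e-01,  9.83232674e-01, -9.52823302e-04]), 'ft_force': array([-0.32383818, -0.15785502, -0.38432455]), 'moment': array([-0.03758665, -0.02534466,  0.03276824]), 'finger_gap': 0.0880495434597819}
scene [-0.2521029  -0.9362819   0.79633973] [ 0.59895868  0.60202158 -0.52805587] -0.1487537354061884 [[488.57869363   0.         281.95082592]
 [  0.         488.57869363 208.57265669]
 [  0.           0.           1.        ]]
side [ 0.54535231 -0.9706925   0.69098238] [-0.02401705  0.79406636 -0.607422  ] 0.01822226608125609 [[423.36290623   0.         281.29056692]
 [  0.         423.36290623 206.44788557]
 [  0.           0.           1.        ]]
wrist [0.15053361 0.58455106 0.38254729] [ 0.25068489 -0.08892834 -0.96411328] -0.056865428862083234 [[295.79354104   0.         277.46450381]
 [  0.         295.79354104 205.90030007]
 [  0.           0.           1.        ]]
```

View pics/scene0.png

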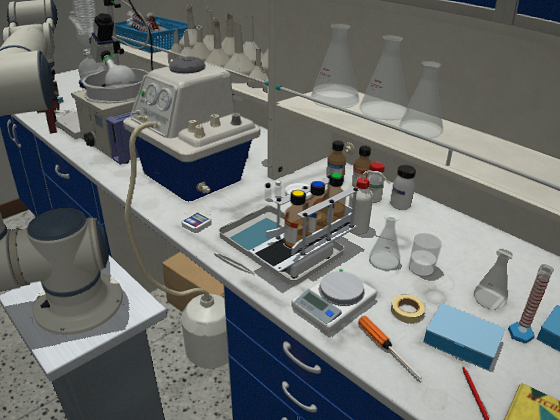

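View pics/side0.png

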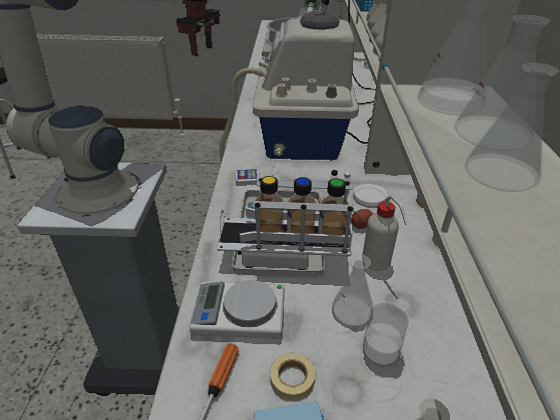

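View pics/wrist0.png

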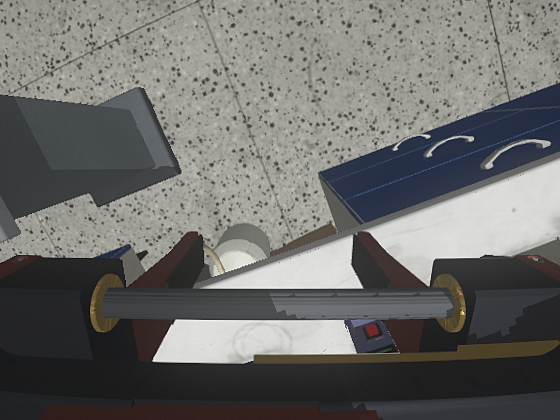

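Scene shows yellow front (298,196), blue (318,187), green (336,176); balance pan at (342,288), mat strip at (250,235) on the left (+y) side, timer (197,222). Side shows the same: caps (269,184), (303,184), (337,184), pan (250,303). The wrist view only shows the bench edge and the timer.

```bash
cat > m.py <<'E'
from h import *
D={n:np.load(f'pics/{n}0.npy',allow_pickle=True).item() for n in('scene','side')}
def blob(d,box,lo,hi):
    x0,y0,x1,y1=box; hsv=cv2.cvtColor(d['frame'],cv2.COLOR_BGR2HSV)[y0:y1,x0:x1]
    m=cv2.inRange(hsv,lo,hi); n,l,s,c=cv2.connectedComponentsWithStats(m)
    i=1+np.argmax(s[1:,4]); return c[i]+[x0,y0],s[i,4],s[i,:4]+[x0,y0,0,0]
def tri(a,b):
    (o,r),(p,s)=a,b; A=np.c_[r,-s]; t=np.linalg.lstsq(A,p-o,rcond=None)[0]
    P,Q=o+r*t[0],p+s*t[1]; return (P+Q)/2,np.linalg.norm(P-Q)
C={'yellow':((20,120,100),(35,255,255)),'blue':((105,120,80),(125,255,255)),'green':((45,100,60),(80,255,255))}
B={'scene':{'yellow':(285,185,310,205),'blue':(305,178,330,195),'green':(325,168,350,186)},
   'side':{'yellow':(258,174,282,192),'blue':(290,174,316,192),'green':(325,174,350,192)}}
for k in C:
    px={n:blob(D[n],B[n][k],*C[k]) for n in D}
    P,e=tri(*[ray(D[n],*px[n][0]) for n in D])
    print(k,[(px[n][0].round(1),px[n][1]) for n in D],P.round(4),'gap',e.round(4),[onz(D[n],*px[n][0],.209).round(4) for n in D])
# pan: grey disc -> contours
for n,seed in(('scene',(342,288)),('side',(250,303))):
    d=D[n]; z=d['depth']; print(n,'pan depthpt',ondepth(d,*seed).round(4))
    vv,uu=np.mgrid[seed[1]-40:seed[1]+40,seed[0]-50:seed[0]+50]
    P=np.array([ondepth(d,u,v) for u,v in zip(uu.ravel(),vv.ravel())])
    print(np.histogram(P[:,2],bins=np.arange(-.01,.08,.005)))
    g=(abs(P[:,2]-.05)<.004).astype(np.uint8).reshape(uu.shape)*255
    g=cv2.morphologyEx(g,cv2.MORPH_OPEN,np.ones((5,5)))
    c=max(cv2.findContours(g,0,1)[0],key=cv2.contourArea).reshape(-1,2)+[seed[0]-50,seed[1]-40]
    W=np.array([onz(d,u,v,.05)[:2] for u,v in c]).astype(np.float32)
    print('circle',cv2.minEnclosingCircle(W),cv2.fitEllipse(W))
# enlarge crops
a=cv2.resize(D['scene']['frame'][150:330,180:400],None,fx=3.6,fy=3.2,interpolation=cv2.INTER_CUBIC)
cv2.imwrite('pics/crop1.png',a)
E
python3 m.py
```

```text
yellow [(array([297.6, 192.6]), np.int32(57)), (array([268.5, 179.8]), np.int32(70))] [ 0.4991 -0.2402  0.2103] gap 0.0005 [array([ 0.5011, -0.2383,  0.209 ]), array([ 0.499 , -0.2388,  0.209 ])]
blue [(array([317.4, 183.6]), np.int32(49)), (array([302.4, 180.9]), np.int32(72))] [ 0.5689 -0.2416  0.2101] gap 0.0 [array([ 0.5705, -0.2403,  0.209 ]), array([ 0.569, -0.24 ,  0.209])]
green [(array([336., 175.]), np.int32(45)), (array([336.5, 182.1]), np.int32(78))] [ 0.6388 -0.2433  0.2104] gap 0.0002 [array([ 0.6412, -0.2415,  0.209 ]), array([ 0.6391, -0.2414,  0.209 ])]
scene pan depthpt [ 0.4617 -0.4285  0.05  ]
(array([   1, 1255, 2037,  147,  221,  294,  374,  377,  841,  628,  335,
        562,  607,   57,  165,   21,    6]), array([-0.01 , -0.005,  0.   ,  0.005,  0.01 ,  0.015,  0.02 ,  0.025,
        0.03 ,  0.035,  0.04 ,  0.045,  0.05 ,  0.055,  0.06 ,  0.065,
        0.07 ,  0.075]))
circle ((0.46755078434944153, -0.4209012985229492), 0.05190267413854599) ((0.4665673077106476, -0.41886723041534424), (0.09203413873910904, 0.0989559218287468), 33.90273666381836)
side pan depthpt [ 0.4721 -0.4293  0.0485]
(array([   0, 1247, 1505,  129,  252,  311,  326,  354, 1241,  642,  266,
        873,  811,    0,    0,    0,    0]), array([-0.01 , -0.005,  0.   ,  0.005,  0.01 ,  0.015,  0.02 ,  0.025,
        0.03 ,  0.035,  0.04 ,  0.045,  0.05 ,  0.055,  0.06 ,  0.065,
        0.07 ,  0.075]))
circle ((0.47155964374542236, -0.42064428329467773), 0.051822058856487274) ((0.47079944610595703, -0.42130377888679504), (0.09727305173873901, 0.10006820410490036), 110.13314819335938)
```

View pics/crop1.png

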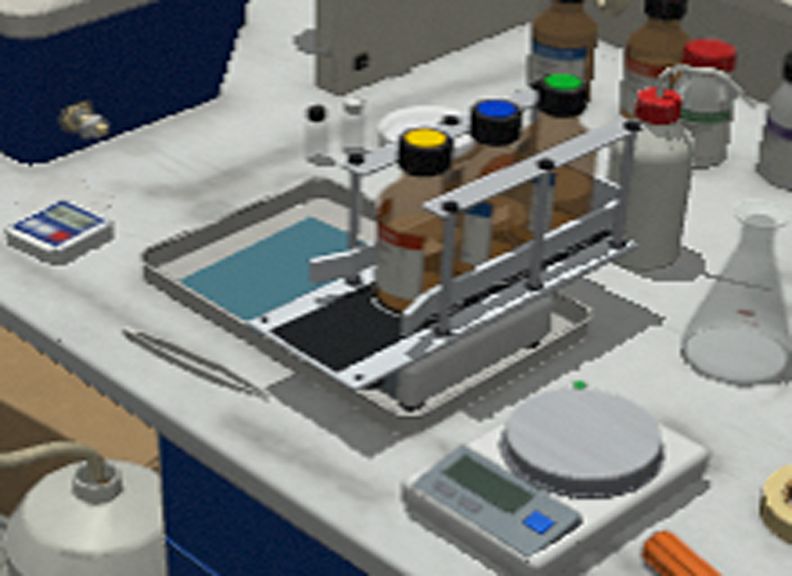

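The crop confirms it: blue-grey mat to the left of the lane with its front part visible at about (285,265) in the crop, partly hidden by the yellow bottle. The lane lies along +x. I'll check the bath's extent with depth, then look from the wrist above the mat.

```bash
cat > b.py <<'E'
from h import *
d=np.load('pics/scene0.npy',allow_pickle=True).item()
P=np.array([ondepth(d,u,v) for v in range(0,420,3) for u in range(100,560,3) if d['depth'][v,u]>0])
for x0,x1,y0,y1 in((.2,.9,0,.8),(.62,.95,-.4,-.1)):
  q=P[(P[:,0]>x0)&(P[:,0]<x1)&(P[:,1]>y0)&(P[:,1]<y1)&(P[:,2]>.05)]
  print(len(q),q.min(0).round(3),q.max(0).round(3))
  H,xe,ye=np.histogram2d(q[:,0],q[:,1],bins=[np.arange(x0,x1+.01,.06),np.arange(y0,y1+.01,.06)],weights=None)
  from scipy.stats import binned_statistic_2d as bs
  print((bs(q[:,0],q[:,1],q[:,2],'max',bins=[xe,ye])[0]*100).round(0))
E
python3 b.py
```

```text
2770 [0.323 0.    0.05 ] [0.9   0.8   0.589]
[[nan nan nan nan nan nan nan nan nan nan nan nan nan]
 [nan nan nan nan nan nan nan nan nan nan nan nan nan]
 [nan nan nan nan 19. 24. nan nan nan nan nan nan nan]
 [nan nan 20. 20. 24. 25. 24. 21. 20. 15. 20. 21.  7.]
 [nan nan 24. 22. 34. 34. 34. 33. 20. 17. 20. 26. 21.]
 [nan nan 25. 26. 37. 37. 36. 36. nan nan 26. 26. 28.]
 [nan nan 22. 25. 36. 40. 40. nan nan nan 26. 25. 29.]
 [ 6. nan 26. 25. 37. 40. 40. nan nan nan nan nan 28.]
 [ 6. nan 22. 22. 36. 37. 36. nan nan nan nan nan 26.]
 [33. 38. 59. 33. 33. 33. 33. 33. 33. nan nan 33. 33.]
 [34. 28. 59. 30. 40. 34. 47. 34. 48. 34. 43. 39. 39.]]
1271 [ 0.621 -0.399  0.051] [ 0.95  -0.101  0.658]
[[14. 18. 21. 18. nan]
 [14. 13. 17. nan nan]
 [66. 65. 64. 63. 62.]
 [28. 30. 28. 28. 28.]
 [39. 47. 38. 39. 39.]]
```

```bash
cat >> h.py <<'E'
def q(yaw): return [0.0,float(np.sin(yaw/2)),float(np.cos(yaw/2)),0.0]  # tool x=-X rotated; jaws along Y turned by -yaw... 
def rot(yaw):
    # tool down, tool y along world Y turned by yaw
    from scipy.spatial.transform import Rotation as R
    m=R.from_euler('z',yaw)*R.from_quat([0,1,0,0]); x,y,z,w=m.as_quat(); return [w,x,y,z]
E
python3 - <<'E'
from h import *
s=state(); 
move_l([.215,.5,.42],.4)
move_to([.25,.33,.42],list(s['ee_rot']))
move_to([.41,-.05,.42],rot(-.022))
move_to([.57,-.15,.34],rot(-.022))
s=state();print(s['time'],s['ee_pos'],s['ee_rot'],s['joint_pos'])
d=shot('wrist','wrist1');np.save('pics/wrist1.npy',d,allow_pickle=True)
E
```

```text
3.8833 [ 0.56974568 -0.14905453  0.34125997] [ 5.41529020e-04  1.05188257e-02  9.99944528e-01 -3.25529131e-05] [-3.13797630e-01  1.14034149e-01  1.00758985e+00  2.89950189e-04
  2.01891556e+00 -1.86343015e+00]
```

View pics/wrist1.png

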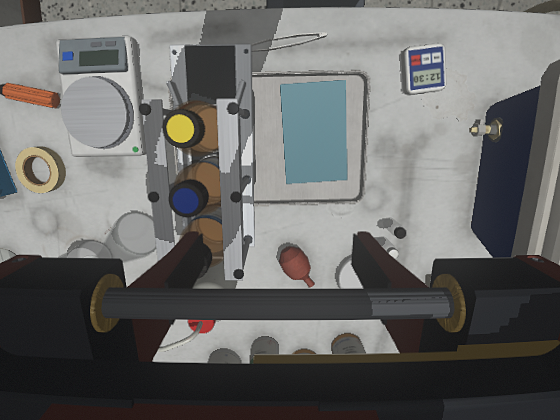

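The mat is fully visible, corners ≈ (281,83), (346,80), (348,181), (286,185). Pan centre is ≈ (97,111), yellow dot (181,129), blue (186,199).

```bash
cat > m2.py <<'E'
from h import *
d=np.load('pics/wrist1.npy',allow_pickle=True).item()
hsv=cv2.cvtColor(d['frame'],cv2.COLOR_BGR2HSV)
m=np.zeros(hsv.shape[:2],np.uint8); m[65:200,260:365]=cv2.inRange(hsv,(85,60,50),(110,255,255))[65:200,260:365]
c=max(cv2.findContours(m,0,1)[0],key=cv2.contourArea).reshape(-1,2)
zs=np.array([ondepth(d,u,v)[2] for v in range(100,170,10) for u in range(295,340,10)]);print('mat z',np.median(zs))
W=np.array([onz(d,u,v,.007)[:2] for u,v in c]).astype(np.float32); print('mat',cv2.minAreaRect(W))
print('corners',cv2.boxPoints(cv2.minAreaRect(W)).round(4).tolist())
# tray floor height
print('tray z',ondepth(d,268,150),ondepth(d,355,190))
# pan
vv,uu=np.mgrid[70:155,55:140]
Z=np.array([ondepth(d,u,v)[2] for u,v in zip(uu.ravel(),vv.ravel())]).reshape(uu.shape)
g=(abs(Z-.05)<.005).astype(np.uint8)*255; g=cv2.morphologyEx(g,cv2.MORPH_OPEN,np.ones((5,5)))
c=max(cv2.findContours(g,0,1)[0],key=cv2.contourArea).reshape(-1,2)+[55,70]
W=np.array([onz(d,u,v,.05)[:2] for u,v in c]).astype(np.float32); print('pan',cv2.minEnclosingCircle(W),cv2.fitEllipse(W),np.median(Z[30:50,30:50]))
for k,(box,lo,hi) in {'y':((165,110,205,150),(20,120,100),(35,255,255)),'b':((165,180,205,220),(105,120,60),(125,255,255))}.items():
    x0,y0,x1,y1=box; M=cv2.moments(cv2.inRange(hsv,lo,hi)[y0:y1,x0:x1],True); u,v=x0+M['m10']/M['m00'],y0+M['m01']/M['m00']
    print(k,u,v,onz(d,u,v,.2095),ondepth(d,u,v)[2])
# guide/side edges of lane: white left rail near
for p in((237,110),(150,110),(235,240),(152,196),(145,108),(238,274),(233,104),(236,197)): print(p,ondepth(d,*p).round(4))
E
python3 m2.py
```

```text
mat z 0.002467254778396377
mat ((0.5086121559143066, -0.08870398253202438), (0.15681564807891846, 0.10176365077495575), 2.5716066360473633)
corners [[0.42800000309944153, -0.0414000004529953], [0.4325999915599823, -0.14309999346733093], [0.5892000198364258, -0.13600000739097595], [0.5846999883651733, -0.03440000116825104]]
tray z [ 0.53425158 -0.16402996  0.00060897] [ 6.04624999e-01 -1.75330692e-02  5.10048509e-04]
pan ((0.4679374694824219, -0.41815370321273804), 0.05154784023761749) ((0.4685779809951782, -0.4181695580482483), (0.09885714948177338, 0.1006578803062439), 169.44802856445312) 0.04872979897919319
y 179.77812995245642 128.15213946117274 [ 0.49743328 -0.23948024  0.2095    ] 0.20867920293030978
b 185.25246548323472 200.31163708086785 [ 0.5671773  -0.24101708  0.2095    ] 0.20714825375282792
(237, 110) [ 0.4808 -0.1886  0.1797]
(150, 110) [ 0.4776 -0.2801  0.1757]
(235, 240) [ 0.6241 -0.1996  0.1735]
(152, 196) [ 0.5687 -0.2878  0.1787]
(145, 108) [ 0.4756 -0.2841  0.178 ]
(238, 274) [ 0.6648 -0.1978  0.179 ]
(233, 104) [ 0.4748 -0.1924  0.179 ]
(236, 197) [ 0.572  -0.1948  0.1786]
```

```bash
cat >> h.py <<'E'
YAW=-.0225; U=np.array([np.cos(YAW),np.sin(YAW)])
F=np.array([.4985,-.2395]); FRONT,MID,REAR,BAY=[F+U*s for s in(0,.070,.140,-.074)]
MC=np.array([.509,-.0885]); MU=np.array([np.cos(.045),np.sin(.045)]); MFAR,MNEAR=MC+.042*MU,MC-.042*MU
PAN=np.array([.4685,-.4190]); FL,MAT,PZ,G=.064,.006,.050,.138; HI=.205; Q=rot(YAW)
def go(xy,z,v=.2): move_l([float(xy[0]),float(xy[1]),float(z)],v,Q)
def rep(t):
    s=state(); print(t,'t%.1f'%s['time'],s['ee_pos'].round(4),'gap%.4f'%s['finger_gap'],'F',s['ft_force'].round(1))
def out_lane(c):      # take bottle at circle c out of the lane, up at the bay
    go(c,FL+G+.05,.3); go(c,FL+G,.1); close(); rep('grip')
    go(c,FL+G+.003,.05); go(BAY,FL+G+.003,.12); rep('bay'); go(BAY,HI+G,.25)
def put(xy,z):
    go(xy,HI+G,.3); go(xy,z+G+.03,.25); go(xy,z+G+.001,.06); rep('down'); gripper_open(); rep('open'); go(xy,z+G+.08,.25)
E
python3 - <<'E'
from h import *
print(MFAR,MNEAR,BAY,MID,REAR)
move_l([float(FRONT[0]),float(FRONT[1]),.34],.3,Q)
out_lane(FRONT)
d=shot('side','s2'); 
put(MFAR,MAT); d=shot('side','s3')
cv2.imwrite('pics/s23.png',np.hstack([cv2.imread('pics/s2.png')[100:330,180:460],d['frame'][100:330,180:460]]))
E
```

```text
[ 0.55095748 -0.08661064] [ 0.46704252 -0.09038936] [ 0.42451873 -0.23783514] [ 0.56848228 -0.24107487] [ 0.63846456 -0.24264973]
grip t6.4 [ 0.4985 -0.2395  0.202 ] gap0.0366 F [ 0.3 -0.4 -0.2]
bay t7.4 [ 0.4248 -0.2379  0.205 ] gap0.0362 F [ 0.   0.2 -2.1]
down t10.4 [ 0.5509 -0.0865  0.1447] gap0.0362 F [-0.5  0.1 -2. ]
open t11.4 [ 0.551  -0.0866  0.145 ] gap0.0877 F [-0.3  0.  -0. ]
```

View pics/s23.png

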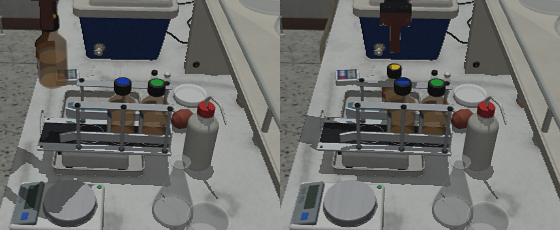

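Left: yellow bottle lifted at the bay. Right: yellow bottle standing on the mat (cap at (395,70)). Blue next.

```bash
sed -i 's/FL,MAT,PZ,G=.064,.006/FL,MAT,PZ,G=.064,.005/' h.py
python3 - <<'E'
from h import *
go(MFAR,.34,.3); go(MID,.34,.3)
out_lane(MID); put(MNEAR,MAT)
go(MNEAR,.34,.3); go([.57,-.15],.34,.3)
d=shot('wrist','w2');np.save('pics/w2.npy',d,allow_pickle=True); rep('')
d=shot('side'); 
hsv=cv2.cvtColor(d['frame'],cv2.COLOR_BGR2HSV)
a=shot('scene'); cv2.imwrite('pics/s4.png',np.hstack([cv2.resize(d['frame'][130:290,200:400],(400,320)),cv2.resize(a['frame'][150:310,200:400],(400,320))]))
np.save('pics/side4.npy',d,allow_pickle=True);np.save('pics/scene4.npy',a,allow_pickle=True)
E
```

```text
grip t15.0 [ 0.5685 -0.2411  0.202 ] gap0.0359 F [-0.4  0.1  0.7]
bay t16.6 [ 0.4249 -0.2378  0.2049] gap0.0368 F [-0.8  0.6 -3. ]
down t19.4 [ 0.467  -0.0903  0.1439] gap0.0365 F [ 0.2  0.1 -1.4]
open t20.4 [ 0.467  -0.0904  0.144 ] gap0.0878 F [-0.5 -0.9  0.1]
 t22.0 [ 0.5694 -0.1496  0.3382] gap0.0880 F [-0.5 -0.   1.1]
```

View pics/w2.png

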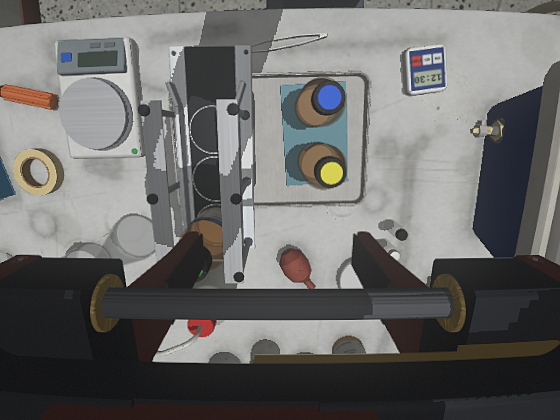

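View pics/s4.png

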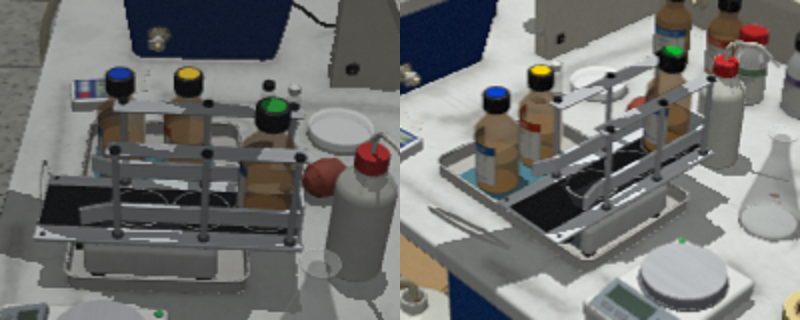

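Both bottles stand upright on the mat: wrist shows blue (329,98) and yellow (331,173), and the scene/side views agree. The green bottle is still at the rear circle. Before reaching there, I'll check the shelf edge clearance.

```bash
python3 - <<'E'
from h import *
for n in('scene4','side4'):
    d=np.load(f'pics/{n}.npy',allow_pickle=True).item()
    P=np.array([ondepth(d,u,v) for v in range(0,420,3) for u in range(150,560,3) if d['depth'][v,u]>0])
    for z0,z1 in((.2,.25),(.25,.3),(.3,.4),(.4,.5),(.5,.7)):
        q=P[(P[:,2]>z0)&(P[:,2]<z1)&(P[:,1]>-.45)&(P[:,1]<-.05)&(P[:,0]>.66)&(P[:,0]<1)]
        print(n,z0,len(q),np.sort(q[:,0])[:4].round(3) if len(q) else '')
print([inverse_kinematics([float(REAR[0]),float(REAR[1]),z],Q) for z in(.202,.25)])
E
```

```text
scene4 0.2 1 [0.757]
scene4 0.25 464 [0.77 0.77 0.77 0.77]
scene4 0.3 398 [0.77  0.77  0.771 0.772]
scene4 0.4 140 [0.892 0.894 0.894 0.895]
scene4 0.5 227 [0.747 0.748 0.749 0.749]
side4 0.2 0 
side4 0.25 1081 [0.772 0.772 0.772 0.772]
side4 0.3 804 [0.771 0.771 0.771 0.772]
side4 0.4 413 [0.893 0.894 0.894 0.895]
side4 0.5 33 [0.932 0.934 0.935 0.938]
[array([-4.12991974e-01,  3.17268732e-01,  1.02500680e+00, -4.44089210e-16,
        1.79931712e+00, -1.96128830e+00]), array([-4.12991974e-01,  3.31499245e-01,  9.22639775e-01, -4.44089210e-16,
        1.88745363e+00, -1.96128830e+00])]
```

```bash
sed -i 's/PAN=.*; FL/PAN=np.array([.4690,-.4195]); FL/' h.py
python3 - <<'E'
from h import *
go(REAR,.34,.3); out_lane(REAR); put(PAN,PZ)
go(PAN,.34,.3); go([.57,-.15],.34,.3); rep('')
d=shot('wrist','w3');d=shot('side','side5');np.save('pics/side5.npy',d,allow_pickle=True)
a=shot('scene');np.save('pics/scene5.npy',a,allow_pickle=True)
cv2.imwrite('pics/s5.png',np.hstack([cv2.resize(d['frame'][150:350,170:370],(400,400)),cv2.resize(a['frame'][150:350,220:420],(400,400))]))
E
```

```text
grip t24.6 [ 0.6384 -0.2427  0.2019] gap0.0360 F [-0.5 -0.3  0.1]
bay t26.7 [ 0.4248 -0.2378  0.2048] gap0.0362 F [-0.5  1.4 -2.6]
down t29.5 [ 0.4689 -0.4194  0.1886] gap0.0363 F [ 0.4 -0.8 -2.8]
open t30.4 [ 0.469  -0.4195  0.189 ] gap0.0874 F [-0.1  0.1  0.1]
 t32.4 [ 0.5696 -0.1509  0.3392] gap0.0881 F [-0.3 -0.4 -0.9]
```

View pics/s5.png

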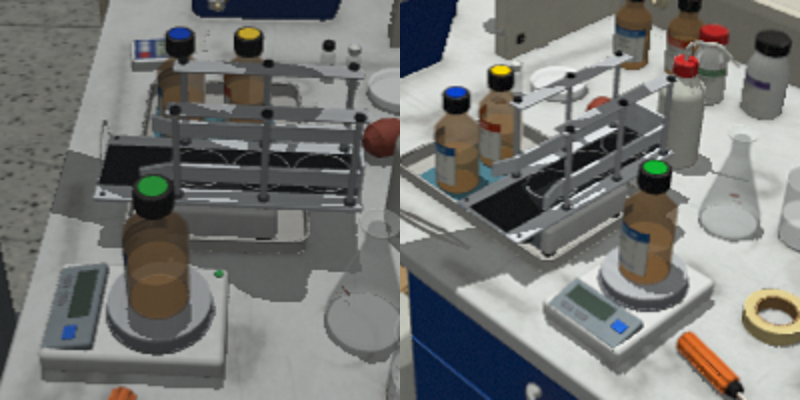

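View pics/w3.png

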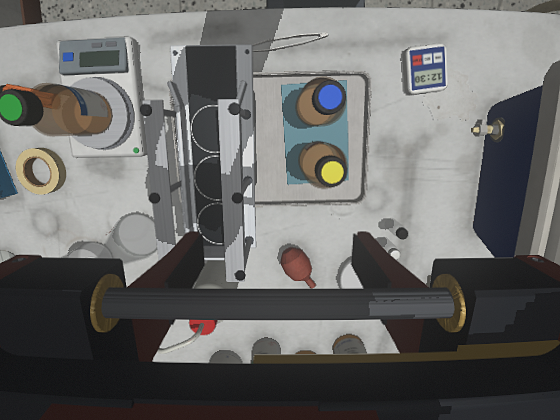

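Green stands on the pan (side (155,190), scene (655,170) in the composite), about centred. Blue and yellow are still upright on the mat, and the lane is empty. Now I'll check the dot positions, then return blue to the middle and yellow to the front.

```bash
cat >> h.py <<'E'
def tri(a,b):
    (o,r),(p,s)=a,b; t=np.linalg.lstsq(np.c_[r,-s],p-o,rcond=None)[0]; P,Q_=o+r*t[0],p+s*t[1]; return ((P+Q_)/2).round(4),round(float(np.linalg.norm(P-Q_)),4)
HS={'yellow':((20,120,100),(35,255,255)),'blue':((105,140,90),(125,255,255)),'green':((45,100,60),(80,255,255))}
def dot(k,sd,sc,ps,pc,w=9):
    r=[]
    for d,p in((sc,pc),(sd,ps)):
        x,y=p; m=cv2.inRange(cv2.cvtColor(d['frame'],cv2.COLOR_BGR2HSV)[y-w:y+w,x-w:x+w],*HS[k]); M=cv2.moments(m,True)
        r.append(ray(d,x-w+M['m10']/M['m00'],y-w+M['m01']/M['m00']))
    print(k,*tri(*r))
def into_lane(src,c):
    go(src,.30,.3); go(src,MAT+G+.02,.25); go(src,MAT+G,.08); close(); rep('grip'); go(src,HI+G,.25)
    go(BAY,HI+G,.3); go(BAY,FL+G+.03,.25); go(BAY,FL+G+.003,.06); rep('bay'); go(c,FL+G+.003,.12)
    go(c,FL+G+.001,.03); rep('down'); gripper_open(); rep('open'); go(c,.34,.25)
E
python3 - <<'E'
from h import *
L=lambda n:np.load(f'pics/{n}.npy',allow_pickle=True).item()
sd,sc=L('side5'),L('scene5')
dot('green',sd,sc,(246,243),(347,235)); dot('blue',sd,sc,(260,167),(248,196)); dot('yellow',sd,sc,(294,167),(270,185)); print(PAN,MNEAR,MFAR)
into_lane(MNEAR,MID)
d=shot('side','side6');a=shot('scene')
cv2.imwrite('pics/s6.png',np.hstack([cv2.resize(d['frame'][150:350,170:370],(400,400)),cv2.resize(a['frame'][150:350,220:420],(400,400))]))
E
```

```text
green [ 0.4696 -0.4203  0.1968] 0.0004
blue [ 0.4677 -0.091   0.1499] 0.0007
yellow [ 0.5521 -0.0872  0.1499] 0.0004
[ 0.469  -0.4195] [ 0.46704252 -0.09038936] [ 0.55095748 -0.08661064]
grip t35.1 [ 0.467  -0.0904  0.143 ] gap0.0362 F [-1.1 -1.   0.2]
bay t37.9 [ 0.4244 -0.2378  0.2048] gap0.0361 F [ 0.3  0.  -1.9]
down t39.5 [ 0.5682 -0.2411  0.2031] gap0.0360 F [-0.3  0.3 -2.2]
open t40.4 [ 0.5685 -0.2411  0.203 ] gap0.0881 F [ 0.  -0.8 -0.7]
```

View pics/s6.png

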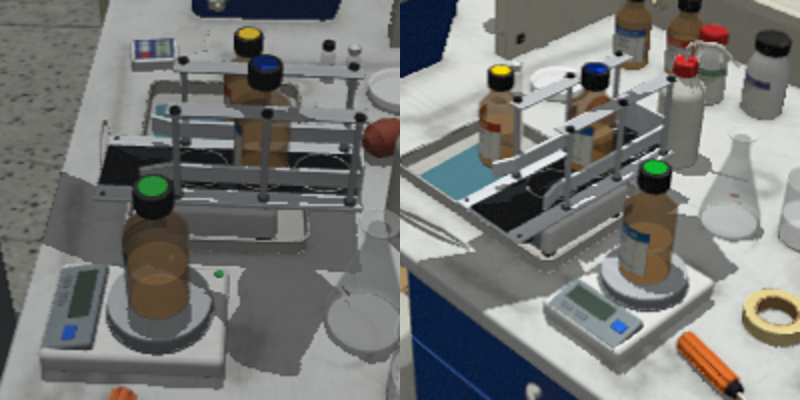

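The blue bottle is back at the middle circle (side (265,65), scene (595,75) in the composite). Dot heights match expectation (0.197 pan, 0.150 mat). Yellow next.

```bash
python3 - <<'E'
from h import *
go(BAY,.34,.3); into_lane(MFAR,FRONT); go([.45,-.10],.36,.3); hold(.5); rep('end')
d=shot('side','side7');a=shot('scene','scene7')
dot('yellow',d,a,(268,180),(298,193)); dot('blue',d,a,(302,181),(317,184)); dot('green',d,a,(246,243),(347,235))
cv2.imwrite('pics/s7.png',np.hstack([cv2.resize(d['frame'][150:350,170:370],(400,400)),cv2.resize(a['frame'][150:350,220:420],(400,400))]))
E
```

```text
grip t44.6 [ 0.551  -0.0866  0.143 ] gap0.0360 F [-0.   0.3  0.1]
bay t47.5 [ 0.4244 -0.2379  0.2048] gap0.0363 F [ 0.4  0.3 -2.7]
down t48.5 [ 0.498  -0.2396  0.2031] gap0.0365 F [-0.3  0.2 -1.9]
open t49.5 [ 0.4985 -0.2395  0.203 ] gap0.0879 F [-0.2 -0.1 -0.4]
end t51.3 [ 0.4501 -0.1004  0.3598] gap0.0877 F [ 0.2 -0.1 -0.1]
yellow [ 0.4996 -0.2414  0.2107] 0.0001
blue [ 0.5686 -0.2419  0.2103] 0.0001
green [ 0.4696 -0.4204  0.1969] 0.0003
```

View pics/s7.png

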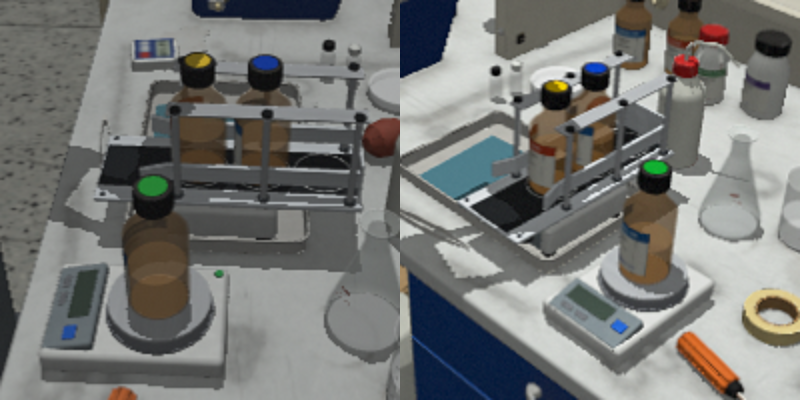

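Everything is in place: both lane bottles are within about 1–2 mm of their starting readings, the green one is within about 2 mm of the pan centre, and the timer and flask look unmoved. Handing in.

```bash
python3 -c "
from bench import *
print(job_done(), state()['time'])"
```

```text
the job is handed in; nothing more can be done
the job is handed in; nothing more can be done
```

The job is done and handed in, at about 51 s on the robot's clock against the 106 s limit. I slid the yellow bottle and then the blue one out through the bay and stood both on the mat. The green-dot bottle then went onto the balance pan, and blue and yellow went back to the middle and front circles.

**Last checks, from cap dots seen by two cameras:**

| Bottle | Distance from target | Allowed |
|---|---|---|
| Yellow | about 1.3 mm from its start reading | 15 mm |
| Blue | about 0.4 mm from its start reading | 15 mm |
| Green | about 1.1 mm from the measured pan centre | 15 mm |

- **Upright and released:** all three bottles looked upright, the gripper was open, and the arm was clear of everything.
- **Bystanders:** the flask and the timer looked unmoved in the pictures, but I did not measure them.
- **Disagreements:** the three camera estimates of the pan centre differed by up to about 4 mm, so the green bottle's true offset could be a few millimetres more. Dot heights in the lane and on the pan read 1–2 mm high, within the calibration. No check failed.

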